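# Fit the cross rod in the retort stand

## Task

Set up the retort stand: open the blue case's lid fully until it rests back on its stop, take the metal rod out, lay it level in both V notches of the grey rest with its brass collar about midway between them, and let go. Then pick the rod up again and push its shank through the hole in the stand's clamp head from the side facing the robot, all the way until the collar is up against the clamp head, and leave it there with the lid still open. Leave the other things on the bench where they stand.

Things in the scene. Friction and masses are not known exactly. Their poses are not given: they have to be found in the camera images.
- case: Blue case fixed on the left or right of the bench: 150 (x) x 232 (y) x 60 mm tall, walls 5 mm; latches not locked. Origin: centre of its underside; x points from its front to the hinge side. Inside the rod lies along y, shank to -y, axis at height 40 mm, x = -10 mm. Grey packing 52 mm tall (y +12 to +100 and -102 to -80, x -50 to +30) hugs handle and tip: fingers fit only round the shank between.
- case_lid (a joint): Hinge of the case's lid (rad): 0 shut, 1.9 fully open on its stop, leaning back past upright. It swings freely: let go below about 1.5 it may fall shut, above about 1.65 it falls open onto its stop. The lid is 8 mm thick, 150 x 232 mm, about 0.2 kg, its underside level with the case's rim.
- case_lid_handle (a point): Middle of the black round knob on the lid (28 mm across, 16 mm tall, on a 12 mm stem): 35 mm above the lid's upper face, 120 mm from the hinge and 30 mm from the front edge, midway along the lid. Axes turn with the lid: at 0, x points towards the hinge, y along the hinge, z up out of the lid.
- case_lid_hinge (a point): Hinge line of the lid, at the middle of its length: far upper rim of the case, 60 mm above the bench, level with the lid's underside. y is the hinge axis; opening lifts the front edge up and over, away from the robot.
- rod: Loose metal rod, 195 mm long, about 0.13 kg, in the case. Origin on its axis at the front face of the brass collar; x points along the shank to the tip. Shank: bare steel, 12 mm across, x = 0 to 100 mm, end chamfered. Collar: 24 mm across, x = -6 to 0. Handle: black, 14 mm across, x = -95 to -6. Round, may be rolled about x. Balances some 25 mm in front of the collar.
- rod_tip (a point): Centre of the shank's tip, 100 mm in front of the rod's origin on its axis.
- rest: Grey rest fixed to the bench: base 186 x 56 x 12 mm, two posts 8 mm thick at x = -77 and +77 mm, each with a yellow V notch, 37 mm wide, 18 mm deep. Origin: centre of its underside; x runs from notch to notch. The rod laid in both notches has its axis 85 mm above the bench, along x; its collar belongs midway between the posts (within 20 mm), shank towards either end.
- stand: Retort stand fixed to the bench, opposite the case: green base 200 x 130 mm, top at 19 mm; dark steel post 13 mm thick, 240 mm tall, at x = 48, y = 42 mm. A silver clamp head on the post has the hole. Origin: centre of the underside; x is the way the rod goes in, away from the robot.
- eye_mouth (a point): Centre of the hole's mouth on the robot-side face of the clamp head (x = 10 mm from the stand's origin, 130 mm above the bench). This frame's x axis is the hole's axis, pointing in. The block round the hole is 36 mm wide, 36 mm tall, 40 mm deep; the hole is 16 mm across, right through, with a 3 mm chamfer at the mouth.
- flask: Conical glass flask, 84 mm wide, 120 mm tall. Origin: centre of its underside. To be left alone.
- dropper: Amber bottle, 34 mm wide, 85 mm tall. Origin: centre of its underside. To be left alone.
- beaker: Glass beaker, 68 mm wide, 90 mm tall. Origin: centre of its underside. To be left alone.
- jar: White jar, 52 mm wide, 60 mm tall. Origin: centre of its underside. To be left alone.
- tweezers: Dark steel tweezers lying flat, 130 mm long, 10 mm tall. Origin: middle of the underside. To be left alone.
- spare_boss: Spare aluminium clamp head, 45 x 30 x 30 mm, with a thumbscrew. Origin: centre of its underside. To be left alone.
- dish: Flat glass dish, 90 mm wide, 15 mm tall. Origin: centre of its underside. To be left alone.
There are look-alikes about, which are no part of the job. What is shaped like the stand but red is not meant. Several things look just like the rest: the one meant starts farthest from the robot's base.

How it is judged:
On the way, in this order (a step that is already met when the one before it is completed fails the run):
1. the lid is open and rests on its stop (value of joint case_lid above 1.8 rad), for 0.2 s.
2. the rod lies in both notches of the rest, let go (x of rod in the frame of rest between -0.022 and 0.022 m and y of rod in the frame of rest between -0.008 and 0.008 m and z of rod in the frame of rest between 0.079 and 0.091 m and angle between the x axis of rod and the x axis of rest, either way round below 0.08 rad and contact force between rod and the fingers below 0.1 N and linear speed of rod below 0.03 m/s), for 0.2 s.
At the end, for the whole second after the job is handed in: the shank is through the hole of the stand's clamp head from the mouth side, the collar within 6 mm of the clamp head's face, the rod within about 8 degrees of the hole's axis and at rest, and the lid open on its stop (above 1.8 rad) (x of rod in the frame of eye_mouth between -0.006 and 0.003 m and y of rod in the frame of eye_mouth between -0.006 and 0.006 m and z of rod in the frame of eye_mouth between -0.008 and 0.006 m and x of rod_tip in the frame of eye_mouth above 0.09 m and angle between the x axis of rod and the x axis of eye_mouth, either way round below 0.15 rad and value of joint case_lid above 1.8 rad and linear speed of rod below 0.02 m/s); the robot touches nothing.
It fails at once if a bystander is moved by more than 30 mm (distance of any of flask, dropper, beaker, jar, tweezers, spare_boss, dish from where it was at the start of the episode above 0.03 m).
It also fails if it takes over 72 s, if anything falls off the work surface, if the arm or the gripper's body presses on something with over 40 N, if the wrist force passes 120 N, or if a joint passes its speed limit or range.

## Robot

A 6-joint arm with a two-finger parallel gripper is mounted at the origin on the work surface. World frame = base frame: x ahead of the robot, y to its left, z up, the work surface at z = 0. Lengths are in m, angles in rad, forces in N, time in s.
With the tool pointing down it reaches from about 0.25 to 0.775 m from the base axis. Payload 4 kg.
Tool frame: the origin (TCP) lies at the very end of the fingers, on their centre line; the grasp point (between the pads) lies 19 mm behind it; z points along the fingers, y is the direction in which the jaws open and shut (so a half turn about z gives the same grasp; the last joint's range is limited). The gripper opens to 94 mm and grips with 3 to 60 N. Pads are 16 mm wide; open, the fingers measure 119 mm over their backs; the gripper's body (75 mm by 177 mm) begins 78 mm behind the grasp point.
Start: joints at [1.179, 0.087, 1.371, -0, 1.684, -0.103], TCP at [0.157, 0.527, 0.206] pointing down, gripper open.
Joint ranges: [-3.1, 3.1], [-0.76, 2.03], [0.27, 2.55], [-1.08, 4.22], [0.17, 2.65], [-2.57, 2.57]. Speed limits (rad/s): [2.79, 2.79, 3.14, 3.14, 3.14, 3.14].

## Interface

Orientations are given as [roll, pitch, yaw] about the fixed x, y, z axes, in that order (R = Rz(yaw) Ry(pitch) Rx(roll)).
In Python, from bench import robot, snapshot, calibration gives the robot as it stands. The module is installed in compiled form; this text tells all that it offers.
- The arm moves only by the tool servo_tool, never from a script. Its argument "series" is text: rows parted by semicolons, each of 5 numbers parted by spaces: the closure, from -1 (fully open) to 1 (shut), then the shift along the tool's x, y, z in cm, then the turn about the tool's z in rad. A call has 1 to 20 rows; each row is the pose to reach, as a shift and turn from the pose commanded when the call began, along the tool's axes at that moment; what a row does not reach only later rows make up. A row lasts 1/12 s, in which the tool goes at most 41.7 mm and 7.16 degrees, less where a joint would pass 70% of its speed; a pose out of reach is approached as far as the arm can. A call with a gripper value outside its range is refused whole. The fingers move at their own pace and stop on an object; the grip force is fixed at half the most. Time passes only in rows, so rows that repeat a pose let the fingers close. It gives the time, the measured TCP pose, the force and the opening at its end, in the units of the state.
- robot.get_obs(): the state, without advancing time (a new reading comes with each control period).
- snapshot(name): name is "scene" or "top" or "wrist"; returns (picture, depth): 400x640x3 uint8, red, green, blue; 400x640 float32, m along the optical axis (not along the pixel's ray), 0 where there is no reading.
- calibration(name): a dict with "fx", "fy", "cx", "cy" (pixels), "rvec" (rotation vector, rad) and "tvec" (3), from world to camera coordinates, as OpenCV has them; the wrist camera has in their place "tool_from_camera" (4x4, takes a point from camera to tool coordinates, whose origin is the TCP and whose axes are the flange's). Camera axes: x right, y down, z forward; pixel columns grow to the right and rows downward; lengths in m; the calibration is good to about 2 mm. The wrist camera is an equidistant fisheye: a pixel r from the principal point sees the ray r / f radians off the axis. A picture is of the moment at which its call begins: read the wrist's pose just before it. calibration takes no time and is no camera call.
- robot.close_job(): hands the job in, once; it reports no verdict.
The state is a dict: "time": time; "joint_positions": joint angles; "qvel": joint speeds; "joint_torque": joint torques, N m; "tool_pos": TCP position; "ee_rot": TCP orientation; "wrist_force": force on the tool from outside, world axes, zero at the start; "wrist_torque": the same for the moment, N m; "width": finger opening in m.
Only numpy, scipy, OpenCV 4.12 (cv2) and the standard library are available. Lean on these libraries where they do the work, as an engineer would, in place of code of your own. Each camera call takes 0.05 s, during which the arm holds its last target. There are 200 camera calls.

## Working session

There is one attempt and no reset: what is moved stays moved. The work goes in short steps, Python scripts to look and compute and a tool call to move; the robot and the scene stay as the last step left them, time stands still between calls to the robot, and variables do not carry over. Pictures are saved under pics/ and viewed, about 8 in all and at most 12, crops included, and the job is handed in when it is done.

Besides the shell and the picture viewer there is one more tool, called after "Request:" as name(argument=value, ...), one argument or row to a line, values as JSON. servo_tool: Moves the arm, as the interface text tells. Its arguments: {"type":"object","properties":{"series":{"type":"string"}},"required":["series"]}

```bash
mkdir -p pics
cat > h.py <<'E'
import numpy as np, cv2
from bench import robot, snapshot, calibration
from scipy.spatial.transform import Rotation as R
def cam(n):
    c=calibration(n); return c,np.array([[c['fx'],0,c['cx']],[0,c['fy'],c['cy']],[0,0,1.]])
def world(n,d):
    c,K=cam(n); Rm=cv2.Rodrigues(np.array(c['rvec'],float))[0]; t=np.array(c['tvec']).reshape(3)
    v,u=np.mgrid[0:400,0:640]
    p=np.stack([(u-c['cx'])/c['fx']*d,(v-c['cy'])/c['fy']*d,d],-1)
    return (p-t)@Rm
def save(n,im): cv2.imwrite('pics/'+n+'.png',im[...,::-1])
E
python3 - <<'E'
from h import *
o=robot.get_obs();print(o['time'],o['tool_pos'],o['ee_rot'],o['width'])
for n in('scene','top'):
    im,d=snapshot(n);save(n,im);np.savez('/tmp/'+n,im=im,d=d)
    c=calibration(n);print({k:np.round(v,3).tolist() for k,v in c.items()})
print(calibration('wrist'))
E
```

```text
0.0 [0.15642089 0.5267015  0.20432535] [-3.13938611e+00 -2.46771745e-04  2.85277026e+00] 0.09386894258938527
{'fx': 400.466, 'fy': 400.466, 'cx': 323.59, 'cy': 200.264, 'rvec': [2.338, 0.69, -0.234], 'tvec': [-0.377, -0.213, 1.344]}
{'fx': 406.11, 'fy': 406.11, 'cx': 320.758, 'cy': 198.275, 'rvec': [2.079, -2.127, 0.23], 'tvec': [-0.064, 0.533, 1.065]}
{'fx': 309.70691628693146, 'fy': 309.70691628693146, 'cx': 322.8661413600986, 'cy': 198.84301438917564, 'tool_from_camera': array([[ 1.03875694e-03, -9.58999564e-01, -2.83405640e-01,
         8.16991329e-02],
       [ 9.99999452e-01,  9.59839133e-04,  4.17320779e-04,
        -2.98880569e-04],
       [-1.28186622e-04, -2.83405918e-01,  9.59000036e-01,
        -1.78775659e-01],
       [ 0.00000000e+00,  0.00000000e+00,  0.00000000e+00,
         1.00000000e+00]])}
```

View pics/scene.png

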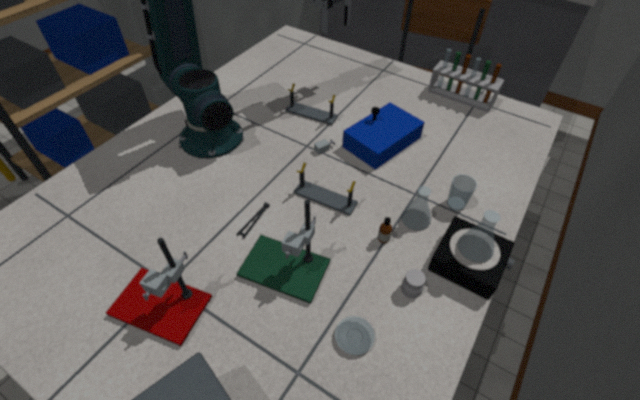

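View pics/top.png

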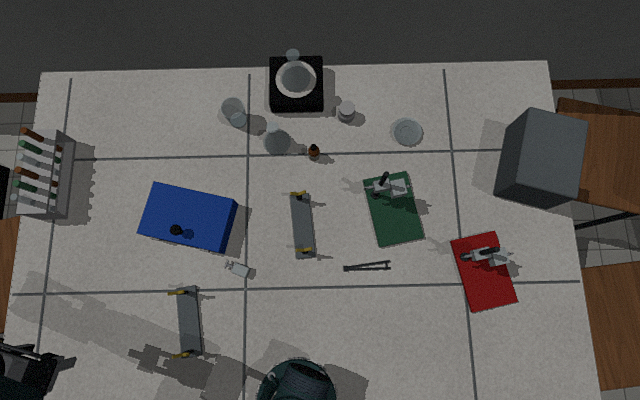

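```bash
cat > seg.py <<'E'
from h import *
S={n:np.load(f'/tmp/{n}.npz') for n in('scene','top')}
def rect(P):
    (c,s,a)=cv2.minAreaRect(P[:,:2].astype(np.float32)*1000); return np.round(c,1),np.round(s,1),round(a,1)
for n in('top','scene'):
    im,d=S[n]['im'].astype(int),S[n]['d']; W=world(n,d); r,g,b=im[...,0],im[...,1],im[...,2]; ok=(d>0)
    z=W[...,2]; x=W[...,0]; y=W[...,1]
    tb=ok&(abs(z)<.01)&(x>.2)&(x<.8)&(abs(y)<.5); print(n,'table z',np.median(z[tb]))
    def rep(l,m):
        m=cv2.morphologyEx(m.astype(np.uint8),cv2.MORPH_OPEN,np.ones((2,2)))>0
        k,lab,st,_=cv2.connectedComponentsWithStats(m.astype(np.uint8))
        for i in range(1,k):
            if st[i,4]>12:
                P=W[lab==i]; print(' ',l,st[i,4],'px',st[i,:2],*rect(P),'med',np.round(np.median(P,0),4),'zmax',round(P[:,2].max(),3))
    near=ok&(x>.1)&(x<.75)&(y<.5)&(y>-.45)
    rep('blue',near&(b>1.8*r)&(b>80)&(z>.058)&(z<.075))
    rep('knob',near&(z>.08)&(z<.13)&(r<60)&(b<60)&(y>.1))
    rep('green',near&(g>1.3*r)&(g>1.1*b)&(z>.01)&(z<.03)&(y<0))
    rep('yellow',near&(r>1.6*b)&(g>1.3*b)&(r>90)&(z>.05))
    rep('tall',near&(z>.10)&(y<0.1))
    rep('head',near&(z>.10)&(z<.16)&(y<0.1)&(r>90))
    rep('restbase',near&(z>.008)&(z<.02)&(abs(r-b)<30)&(r<140)&(y>-.1)&(y<.4))
E
python3 seg.py
```

```text
top table z -0.0007947595407617128
  blue 4264 px [138 183] [445.2 161.5] [551.7 161.6] 72.3 med [0.4882 0.2899 0.0674] zmax 1.156
  knob 93 px [171 226] [443.  305.4] [21.8 27.9] 57.4 med [0.4437 0.3033 0.1088] zmax 0.115
  green 139 px [389 172] [ 582.3 -302.8] [62.4 75.5] 73.9 med [ 0.5984 -0.3077  0.0185] zmax 0.15
  green 82 px [364 178] [ 570.9 -224.6] [46.8 54.6] 87.1 med [ 0.5839 -0.2169  0.0189] zmax 0.204
  green 2225 px [367 189] [ 447.8 -198.4] [191.7 359.7] 25.3 med [ 0.4751 -0.2842  0.0182] zmax 1.156
  yellow 17 px [299 192] [544.6 -27.4] [15.4 19.9] 65.0 med [ 0.5405 -0.0246  0.084 ] zmax 0.094
  yellow 20 px [305 248] [388.6 -39.3] [ 7.1 17.5] 15.6 med [ 0.3885 -0.0396  0.0815] zmax 0.095
  yellow 15 px [179 291] [284.6 294.1] [ 4.5 24.5] 11.2 med [0.2842 0.2899 0.0878] zmax 0.093
  tall 125 px [267 123] [527.3   2.2] [510.   32.5] 14.3 med [0.7161 0.0499 0.1182] zmax 1.156
  tall 572 px [365 172] [ 462.7 -177.5] [ 97.6 398. ] 46.7 med [ 0.5396 -0.2592  0.1449] zmax 1.156
  tall 37 px [464 252] [ 363.1 -456.4] [12.8 60. ] 7.3 med [ 0.3588 -0.4489  0.1328] zmax 0.143

[... 2280 characters left out ...]
max 0.16
  head 19 px [181 257] [ 323.  -421.1] [ 10.2 108.3] 62.1 med [ 0.3602 -0.4387  0.1324] zmax 0.143
  restbase 481 px [287 103] [ 555.9 -146.1] [ 180.5 1233.2] 38.0 med [0.2198 0.2836 0.0117] zmax 0.88
  restbase 15 px [231 145] [104.3  -3.5] [ 6.8 28.1] 2.8 med [ 0.1036 -0.0056  0.0059] zmax 0.011
  restbase 21 px [321 148] [358.2 152.7] [39.6  8.9] 78.6 med [0.3559 0.1476 0.0079] zmax 0.015
  restbase 835 px [295 182] [ 684.3 -301.9] [181.5 831.8] 37.3 med [ 0.4737 -0.0274  0.0112] zmax 0.88
  restbase 90 px [403 217] [721.8  18.1] [62.5 18.6] 0.6 med [0.7242 0.0163 0.0126] zmax 0.022
  restbase 24 px [379 239] [680.9 -71.2] [25.6  8.4] 31.0 med [ 0.6809 -0.0741  0.0105] zmax 0.018
```

```bash
sed -i 's/m=cv2.morphologyEx(m.astype(np.uint8),cv2.MORPH_OPEN,np.ones((2,2)))>0/m=m\&(cv2.morphologyEx(m.astype(np.uint8),cv2.MORPH_OPEN,np.ones((3,3)))>0) if m.sum()>600 else m/; s/>12:/>40 or (l in("yellow","knob") and st[i,4]>10):/' seg.py && sed -i "s/rep('tall',near&(z>.10)&(y<0.1))/rep('post',near\&(z>.17)\&(y<0.1)\&(y>-.4)\&(x>.3))/; s/rep('head'.*/rep('headtop',near\&(z>.138)\&(z<.156)\&(y<-.15)\&(y>-.36)\&(r>85))/" seg.py && python3 seg.py
python3 - <<'E'
import cv2
a=cv2.imread('pics/top.png')[160:260,340:450]; b=cv2.imread('pics/scene.png')[195:305,235:345]
cv2.imwrite('pics/stand.png',cv2.hconcat([cv2.resize(a,(396,360),interpolation=3),cv2.resize(b,(360,360),interpolation=3)]))
E
```

```text
top table z -0.0007947595407617128
  blue 4252 px [138 182] [489.9 295.5] [230.6 149.1] 75.9 med [0.4915 0.2932 0.0675] zmax 0.075
  knob 93 px [170 225] [445.7 305.8] [25.5 23.7] 87.2 med [0.4445 0.3038 0.1093] zmax 0.115
  green 135 px [388 172] [ 601.2 -305. ] [62.5 34.6] 67.7 med [ 0.6011 -0.3075  0.0184] zmax 0.024
  green 78 px [364 177] [ 588.6 -223.8] [18.5 48.1] 13.0 med [ 0.5898 -0.2183  0.0182] zmax 0.023
  green 2195 px [366 189] [ 492.6 -283. ] [166.8 129.4] 10.9 med [ 0.4772 -0.2807  0.0183] zmax 0.026
  yellow 18 px [298 190] [543.3 -22.9] [ 7.1 18.2] 9.9 med [ 0.5431 -0.0227  0.0835] zmax 0.097
  yellow 20 px [304 247] [389.7 -37. ] [ 7.3 17.2] 9.0 med [ 0.3903 -0.0368  0.0837] zmax 0.095
  yellow 16 px [177 290] [287.  292.9] [ 6.7 20.1] 11.4 med [0.2868 0.291  0.0873] zmax 0.095
  yellow 11 px [183 353] [135.7 270.8] [ 5.  15.9] 9.8 med [0.1356 0.2737 0.0844] zmax 0.094
  post 65 px [380 171] [ 546.1 -229.3] [11.6 11.3] 39.2 med [ 0.5433 -0.228   0.2216] zmax 0.242
  headtop 166 px [385 178] [ 540.8 -268.2] [49.2 47.7] 11.9 med [ 0.5443 -0.273   0.147 ] zmax 0.152
 
[... 799 characters left out ...]
0.0846] zmax 0.092
  yellow 20 px [299 163] [389.6 -28.4] [ 7.  36.3] 9.9 med [ 0.3879 -0.0204  0.0859] zmax 0.092
  yellow 23 px [348 182] [542.2 -16.1] [ 5.8 36.9] 7.8 med [ 0.5413 -0.0068  0.0854] zmax 0.093
  post 127 px [304 200] [ 546.6 -233.4] [11.4 11.5] 30.9 med [ 0.5487 -0.2359  0.2136] zmax 0.242
  headtop 320 px [282 222] [ 538.2 -254.8] [47.6 81.5] 4.1 med [ 0.5437 -0.2679  0.1466] zmax 0.152
  restbase 453 px [287 103] [210.9 288.1] [185.2  58.1] 7.1 med [0.2112 0.2852 0.0119] zmax 0.02
  restbase 794 px [295 182] [465.1 -22.3] [184.5  58.9] 5.2 med [ 0.4697 -0.0269  0.0114] zmax 0.02
  restbase 86 px [402 217] [718.1  17.2] [19.7 62. ] 87.9 med [0.7225 0.0168 0.0142] zmax 0.02
```

View pics/stand.png

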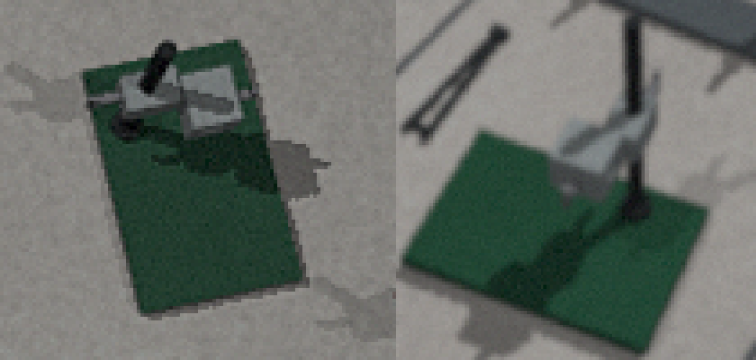

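```bash
cat >> h.py <<'E'
def go(x,y,z,yaw):
    "shift (cm, tool axes) and turn from measured pose to TCP target, yaw in deg"
    o=robot.get_obs(); Rt=R.from_euler('xyz',o['ee_rot']); s=Rt.inv().apply(np.array([x,y,z])-o['tool_pos'])*100
    dy=(np.deg2rad(yaw)-o['ee_rot'][2]+np.pi)%(2*np.pi)-np.pi
    print('go',np.round(s,2),'turn',round(-dy,3),'n>=',int(np.ceil(max(np.linalg.norm(s)/4.17,abs(dy)/.125))))
def cxy(cx,cy,c=(.490,.294),yaw=-14):
    a=np.deg2rad(yaw); return c[0]+cx*np.cos(a)-cy*np.sin(a), c[1]+cx*np.sin(a)+cy*np.cos(a)
E
python3 -c "
from h import *
x,y=cxy(-.045,0);print(x,y);go(x,y,.15,166)"
```

```text
0.44633669231758016 0.30488648530198503
go [-34.11 -13.     5.46] turn -0.044 n>= 9
```

Request:
servo_tool(
  series="-1 -34.1 -13 3 -0.044;-1 -34.1 -13 3 -0.044;-1 -34.1 -13 3 -0.044;-1 -34.1 -13 3 -0.044;-1 -34.1 -13 3 -0.044;-1 -34.1 -13 3 -0.044;-1 -34.1 -13 3 -0.044;-1 -34.1 -13 3 -0.044;-1 -34.1 -13 5.4 -0.044;-1 -34.1 -13 5.4 -0.044;-1 -34.1 -13 5.4 -0.044;-1 -34.1 -13 5.4 -0.044;-1 -34.1 -13 5.4 -0.044",
)

```text
time: 1.18
tool_pos: [0.4459, 0.3065, 0.1522]
ee_rot: [3.14, 0.0, 2.898]
wrist_force: [0.5, 0.5, 0.9]
width: 0.094
```

```bash
cat >> h.py <<'E'
def wrist():
    o=robot.get_obs(); im,d=snapshot('wrist'); c=calibration('wrist')
    v,u=np.mgrid[0:400,0:640]; a=u-c['cx']; b=v-c['cy']; r=np.hypot(a,b)+1e-9; th=r/c['fx']
    t=np.where(th<1.45,np.tan(np.minimum(th,1.45)),0); p=np.stack([a/r*t*d,b/r*t*d,d],-1)
    T=c['tool_from_camera']; p=p@T[:3,:3].T+T[:3,3]
    W=R.from_euler('xyz',o['ee_rot']).apply(p.reshape(-1,3)).reshape(p.shape)+o['tool_pos']
    return im,d,W,p
E
python3 -c "
from h import *
im,d,W,p=wrist();save('w1',im)
m=(d>0)&(W[...,2]>.103)&(W[...,2]<.118)&(np.hypot(W[...,0]-.446,W[...,1]-.305)<.025)
P=W[m];print(m.sum(),P.mean(0),P.max(0),P.min(0),cv2.minEnclosingCircle((P[:,:2]*1000).astype(np.float32)))
m=(d>0)&(abs(W[...,2]-.068)<.006)&(im[...,2]>1.8*im[...,0])
P=W[m];print(m.sum(),cv2.minAreaRect((P[:,:2]*1000).astype(np.float32)),np.median(P[:,2]))
go(.446,.305,.086,166)"
```

```text
1011 [0.44444156 0.30642518 0.11042719] [0.45884778 0.32025297 0.11287027] [0.4320949  0.29266487 0.10303534] ((445.4250793457031, 306.30853271484375), 14.03988265991211)
27448 ((489.01812744140625, 295.11749267578125), (230.76837158203125, 149.75511169433594), 75.86478424072266) 0.06802198802758025
go [-0.04 -0.18  6.65] turn 0.002 n>= 2
```

View pics/w1.png

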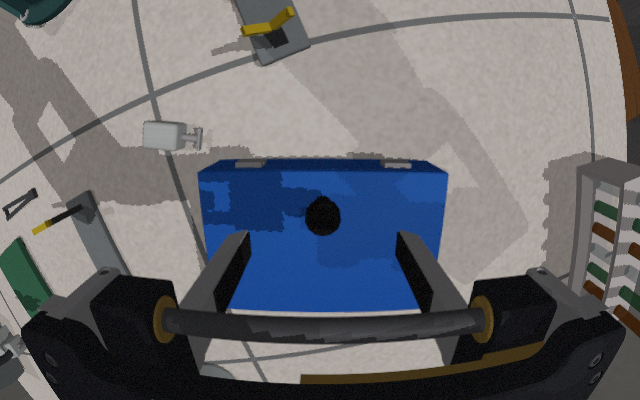

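Request:
servo_tool(
  series="-1 0 0 3.5 0;-1 0 0 6.8 0;-1 0 0 6.8 0;1 0 0 6.8 0;1 0 0 6.8 0;1 0 0 6.8 0;1 0 0 6.8 0;1 0 0 6.8 0;1 0 0 6.8 0;1 0 0 6.8 0;1 0 0 6.8 0",
)

```text
time: 2.15
tool_pos: [0.4467, 0.3055, 0.0838]
ee_rot: [3.141, 0.0, 2.897]
wrist_force: [-0.5, -0.2, -0.7]
width: 0.044
```

```bash
python3 -c "
import numpy as np
s=[]
for t in np.linspace(0,1.76,19)[1:]:
    X=75-120*np.cos(t)+43*np.sin(t)+45; Z=120*np.sin(t)+43*np.cos(t)-43
    s.append('1 %.1f 0 %.1f 0'%(-X/10,-Z/10))
print(';'.join(s))"
```

```text
1 -0.5 0 -1.2 0;1 -1.1 0 -2.2 0;1 -1.8 0 -3.3 0;1 -2.5 0 -4.2 0;1 -3.4 0 -5.1 0;1 -4.4 0 -5.9 0;1 -5.4 0 -6.6 0;1 -6.5 0 -7.2 0;1 -7.7 0 -7.7 0;1 -8.9 0 -8.1 0;1 -10.1 0 -8.3 0;1 -11.3 0 -8.4 0;1 -12.6 0 -8.4 0;1 -13.8 0 -8.3 0;1 -15.0 0 -8.1 0;1 -16.2 0 -7.7 0;1 -17.4 0 -7.3 0;1 -18.5 0 -6.7 0
```

Request:
servo_tool(
  series="1 0 0 0 0;1 0 0 0 0;1 0 0 0 0;1 0 0 0 0;1 0 0 0 0",
)

```text
time: 2.57
tool_pos: [0.4467, 0.3061, 0.0834]
ee_rot: [3.14, 0.0, 2.897]
wrist_force: [1.2, 3.2, -1.6]
width: 0.027
```

Gripped (27–28 mm). Now the arc, first half then checking force.

Request:
servo_tool(
  series="1 -0.5 0 -1.2 0;1 -1.1 0 -2.2 0;1 -1.8 0 -3.3 0;1 -2.5 0 -4.2 0;1 -3.4 0 -5.1 0;1 -4.4 0 -5.9 0",
)

```text
time: 3.07
tool_pos: [0.4892, 0.2954, 0.1431]
ee_rot: [3.141, -0.001, 2.897]
wrist_force: [1.3, 4.6, -3.3]
width: 0.0271
```

Request:
servo_tool(
  series="1 -1 0 -0.7 0;1 -2.1 0 -1.3 0;1 -3.3 0 -1.8 0;1 -4.5 0 -2.2 0;1 -5.7 0 -2.4 0;1 -6.9 0 -2.5 0;1 -8.2 0 -2.5 0;1 -9.4 0 -2.4 0;1 -10.6 0 -2.2 0;1 -11.8 0 -1.8 0;1 -13 0 -1.4 0;1 -14.1 0 -0.8 0;1 -14.1 0 -0.8 0",
)

```text
time: 4.15
tool_pos: [0.6292, 0.26, 0.1492]
ee_rot: [3.14, 0.003, 2.895]
wrist_force: [0.2, 3.1, 1.9]
width: 0.0271
```

Request:
servo_tool(
  series="-1 0 0 0 0;-1 0 0 0 0;-1 0 0 0 0;-1 0 0 0 0;-1 0 0 0 0;-1 0 0 0 0;-1 0 0 0 0;-1 0 0 0 0;-1 0 0 0 0;-1 -1 0 -3 0;-1 -1 0 -7 0;-1 -1 0 -10.5 0;-1 -1 0 -10.5 0;-1 -1 0 -10.5 0",
)

```text
time: 5.32
tool_pos: [0.637, 0.2586, 0.2599]
ee_rot: [3.137, 0.007, 2.897]
wrist_force: [0.0, -0.3, -1.3]
width: 0.0938
```

```bash
python3 -c "
from h import *
print(robot.get_obs()['time'],robot.get_obs()['tool_pos'])
x,y=cxy(-.010,-.03,(.489,.295),-14.1);print(x,y);go(x,y,.25,75.9)"
```

```text
5.3167 [0.63697405 0.25864104 0.25986464]
0.47199282949357185 0.2683399896593178
go [16.25 -3.06  0.86] turn 1.572 n>= 13
```

Request:
servo_tool(
  series="0 16.2 -3.1 0.9 0.12;0 16.2 -3.1 0.9 0.25;0 16.2 -3.1 0.9 0.37;0 16.2 -3.1 0.9 0.5;0 16.2 -3.1 0.9 0.62;0 16.2 -3.1 0.9 0.75;0 16.2 -3.1 0.9 0.87;0 16.2 -3.1 0.9 1;0 16.2 -3.1 0.9 1.12;0 16.2 -3.1 0.9 1.25;0 16.2 -3.1 0.9 1.37;0 16.2 -3.1 0.9 1.5;0 16.2 -3.1 0.9 1.572;0 16.2 -3.1 0.9 1.572;0 16.2 -3.1 0.9 1.572;0 16.2 -3.1 0.9 1.572",
)

```text
time: 6.65
tool_pos: [0.4706, 0.2673, 0.2454]
ee_rot: [-3.14, 0.001, 1.327]
wrist_force: [0.1, 0.3, 0.5]
width: 0.047
```

```bash
python3 -c "
from h import *
im,d,W,p=wrist();save('w2',im);np.savez('/tmp/w2',im=im,d=d,W=W)
o=robot.get_obs();print(o['tool_pos'],o['ee_rot'])
a=np.deg2rad(-14.1);C=np.array([.489,.295]);q=W[...,:2]-C
X=q[...,0]*np.cos(a)+q[...,1]*np.sin(a);Y=-q[...,0]*np.sin(a)+q[...,1]*np.cos(a);Z=W[...,2]
m=(d>0)&(abs(X)<.066)&(Y>-.078)&(Y<.011)&(Z>.03)&(Z<.06)
P=np.c_[X[m],Y[m],Z[m]]
for y in np.arange(-.075,.012,.006):
    s=P[abs(P[:,1]-y)<.003]
    if len(s): print(round(y,3),len(s),np.round([s[:,0].min(),s[:,0].max(),np.median(s[:,0]),s[:,2].max()],4))
"
```

```text
[0.47071126 0.26730839 0.24567175] [-3.14049899e+00  7.74779050e-04  1.32617890e+00]
-0.075 51 [-0.0164  0.0648 -0.0098  0.0472]
-0.069 60 [-0.0163  0.066  -0.0085  0.0467]
-0.063 61 [-0.0163  0.0659 -0.0086  0.0463]
-0.057 65 [-0.0163  0.0653 -0.0073  0.0462]
-0.051 59 [-0.0163  0.065  -0.0086  0.0467]
-0.045 52 [-0.0163  0.0653 -0.0093  0.0464]
-0.039 50 [-0.0163 -0.0048 -0.0106  0.0468]
-0.033 45 [-0.0163 -0.0049 -0.01    0.0463]
-0.027 45 [-0.0163 -0.0049 -0.0112  0.0464]
-0.021 49 [-0.0163 -0.005  -0.01    0.047 ]
-0.015 49 [-0.0163 -0.005  -0.01    0.0466]
-0.009 45 [-0.0163 -0.005  -0.0112  0.0468]
-0.003 45 [-0.0163 -0.0051 -0.01    0.0474]
0.003 84 [-0.0213  0.0011 -0.01    0.0519]
0.009 56 [-0.0199  0.001  -0.0101  0.0537]
```

View pics/w2.png

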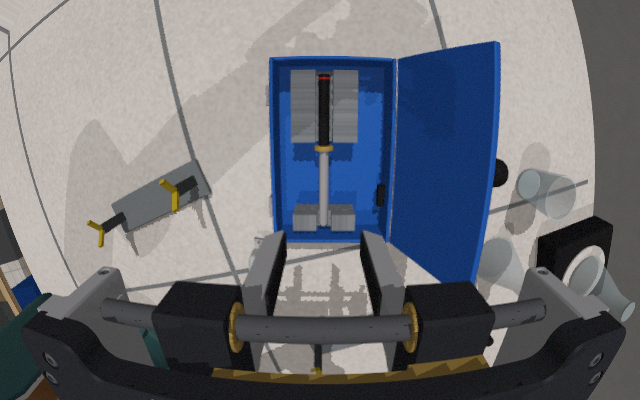

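```bash
python3 -c "
from h import *
f=np.load('/tmp/w2.npz');im,d,W=f['im'].astype(int),f['d'],f['W']
a=np.deg2rad(-14.1);q=W[...,:2]-[.489,.295];X=q[...,0]*np.cos(a)+q[...,1]*np.sin(a);Z=W[...,2]
m=(d>0)&(im[...,2]>1.8*im[...,0])&(Z>.08)&(Z<.19);k=np.polyfit(Z[m],X[m],1);print(m.sum(),'lid angle',np.pi/2+np.arctan(k[0]),'hinge X',np.polyval(k,.06))
x,y=cxy(-.0105,-.025,(.489,.295),-14.1);go(x,y,.022,75.9)"
```

```text
16447 lid angle 1.8642116170898602 hinge X 0.07659568148759116
go [ 0.65  0.07 22.37] turn 0.001 n>= 6
```

Request:
servo_tool(
  series="0 0.6 0.1 4 0;0 0.6 0.1 8 0;0 0.6 0.1 12 0;0 0.6 0.1 15 0;0 0.6 0.1 18 0;0 0.6 0.1 20 0;0 0.6 0.1 22.3 0;0 0.6 0.1 22.3 0;0 0.6 0.1 22.3 0;1 0.6 0.1 22.3 0;1 0.6 0.1 22.3 0;1 0.6 0.1 22.3 0;1 0.6 0.1 22.3 0;1 0.6 0.1 22.3 0;1 0.6 0.1 22.3 0;1 0.6 0.1 22.3 0;1 0.6 0.1 22.3 0;1 0.6 0.1 22.3 0",
)

```text
time: 8.2
tool_pos: [0.4737, 0.2732, 0.0241]
ee_rot: [3.141, -0.001, 1.325]
wrist_force: [-0.7, -0.4, 3.3]
width: 0.0105
```

Request:
servo_tool(
  series="1 0 0 -1 0;1 0 0 -2 0;1 0 0 -3.5 0;1 0 0 -5.5 0;1 0 0 -8 0;1 0 0 -11 0;1 0 0 -14 0;1 0 0 -17 0;1 0 0 -18 0;1 0 0 -18 0;1 0 0 -18 0",
)

```text
time: 9.12
tool_pos: [0.4733, 0.2729, 0.203]
ee_rot: [-3.142, 0.0, 1.325]
wrist_force: [-0.4, -0.2, -2.2]
width: 0.011
```

```bash
python3 -c "
from h import *
im,d,W,p=wrist();save('w3',im)
o=robot.get_obs();print(o['tool_pos'],o['ee_rot'],o['width'],o['wrist_force'])
m=(d>0)&(abs(p[...,1])<.02)&(p[...,2]>-.045)&(p[...,2]<.012)&(abs(p[...,0])<.2)
P=p[m]
for x in np.arange(-.1,.14,.01):
    s=P[abs(P[:,0]-x)<.005]
    if len(s)>3: print(round(x,3),len(s),np.round([s[:,1].min(),s[:,1].max(),s[:,2].min(),np.median(s[:,2])],4))
go(.4657+.025,-.022+.002,.2,185)"
```

```text
[0.47263889 0.27258018 0.20147141] [-3.13910818e+00  1.95642085e-03  1.32470080e+00] 0.011280527886535385 [ 0.03220646  0.22460463 -1.96002371]
-0.07 74 [-0.0049  0.0062 -0.022  -0.0206]
-0.04 154 [-0.0045  0.0072 -0.0221 -0.02  ]
-0.03 244 [-0.0044  0.007  -0.0232 -0.0201]
-0.02 262 [-0.0042  0.0068 -0.0224 -0.0203]
-0.01 285 [-0.0041  0.0067 -0.0367 -0.0204]
-0.0 342 [-0.0046  0.0067 -0.0361 -0.0204]
0.01 1791 [-0.0168  0.0193 -0.045  -0.0238]
0.02 291 [-0.0049  0.0063 -0.0226 -0.0203]
0.03 752 [-0.0099  0.0124 -0.0281 -0.0233]
0.04 450 [-0.0053  0.0077 -0.0239 -0.0211]
0.05 469 [-0.0052  0.0081 -0.0237 -0.0212]
0.06 507 [-0.0056  0.0081 -0.0239 -0.021 ]
0.07 525 [-0.0056  0.008  -0.0237 -0.021 ]
0.08 519 [-0.0055  0.0079 -0.0238 -0.021 ]
0.09 503 [-0.0055  0.0074 -0.0246 -0.021 ]
0.1 499 [-0.0055  0.0079 -0.0234 -0.0211]
0.11 508 [-0.0056  0.0085 -0.0241 -0.021 ]
0.12 238 [-0.0056  0.0083 -0.024  -0.021 ]
go [-27.94   8.88   0.18] turn -1.904 n>= 16
```

Request:
servo_tool(
  series="1 -3 1 0 -0.119;1 -6 2 0 -0.238;1 -9 3 0 -0.357;1 -12 4 0 -0.476;1 -15 5 0 -0.595;1 -18 6 0 -0.714;1 -21 7 0 -0.833;1 -24 8 0 -0.952;1 -26 8.5 0 -1.071;1 -27.9 8.9 0 -1.19;1 -27.9 8.9 0 -1.309;1 -27.9 8.9 0 -1.428;1 -27.9 8.9 0 -1.547;1 -27.9 8.9 0 -1.666;1 -27.9 8.9 0 -1.785;1 -27.9 8.9 2 -1.904;1 -27.9 8.9 5 -1.904;1 -27.9 8.9 7.5 -1.904;1 -27.9 8.9 7.5 -1.904;1 -27.9 8.9 7.5 -1.904",
)

```text
time: 10.83
tool_pos: [0.4893, -0.0189, 0.1249]
ee_rot: [3.14, -0.008, -3.054]
wrist_force: [0.1, -0.6, -1.0]
width: 0.0113
```

```bash
python3 -c "
from h import *
im,d,W,p=wrist();save('w4',im);np.savez('/tmp/w4',im=im,d=d,W=W,p=p)
o=robot.get_obs();print(o['time'],o['tool_pos'],o['ee_rot'],o['width'])
i=im.astype(int);ye=(d>0)&(i[...,0]>1.6*i[...,2])&(i[...,1]>1.3*i[...,2])&(i[...,0]>80)&(W[...,2]>.07)&(W[...,2]<.11)
k,lab,st,_=cv2.connectedComponentsWithStats(ye.astype(np.uint8))
for j in range(1,k):
    if st[j,4]>25: P=W[lab==j];print(st[j],np.round(P.mean(0),4),cv2.minAreaRect((P[:,:2]*1000).astype(np.float32)),P.min(0),P.max(0))
b=(d>0)&(W[...,2]>.008)&(W[...,2]<.017)&(abs(W[...,0]-.466)<.12)&(abs(W[...,1]+.022)<.05)
P=W[b];print(b.sum(),cv2.minAreaRect((P[:,:2]*1000).astype(np.float32)))
"
```

```text
10.8833 [ 0.49095192 -0.0191393   0.12727005] [ 3.14076493e+00 -3.04941998e-03 -3.05439260e+00] 0.01068717226159195
[627  52  13  13  92] [0.287  0.2978 0.085 ] ((286.848388671875, 295.3816223144531), (8.369611740112305, 35.331993103027344), 10.027502059936523) [0.27965151 0.27815741 0.07468642] [0.29245113 0.3120491  0.09464629]
[291  77  20  13 235] [ 0.3901 -0.0436  0.0896] ((389.8539733886719, -43.62742233276367), (8.361494064331055, 12.757994651794434), 3.659611940383911) [ 0.38541682 -0.05002253  0.08271033] [ 0.39411297 -0.03733099  0.09492524]
[337  77  18  13 209] [ 0.3875 -0.0131  0.0901] ((387.3067626953125, -12.906761169433594), (7.945114612579346, 11.488224983215332), 6.2129364013671875) [ 0.38302811 -0.0188865   0.08390249] [ 0.39180265 -0.00692868  0.09455268]
4394 ((451.8875732421875, -22.9263916015625), (158.04660034179688, 57.01308059692383), 5.2793731689453125)
```

View pics/w4.png

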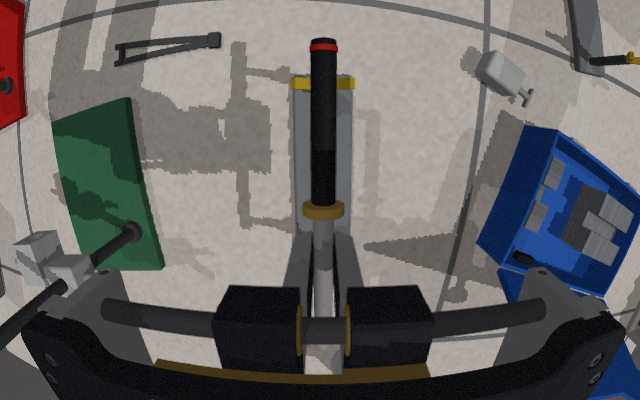

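```bash
python3 -c "
from h import *
f=np.load('/tmp/w4.npz');W,d=f['W'],f['d']
m=(d>0)&(W[...,2]>.125)&(W[...,2]<.165)&(W[...,0]<.458)&(W[...,0]>.33)&(abs(W[...,1]+.025)<.03)
P=W[m]
for x in np.arange(.36,.46,.01):
    s=P[abs(P[:,0]-x)<.004]
    if len(s)>9: print(round(x,3),len(s),np.round([s[:,1].min(),s[:,1].max(),(s[:,1].min()+s[:,1].max())/2, -.0284+(x-.3886)*.091,s[:,2].max()],4))
print(P[:,0].min())
"
```

```text
0.37 162 [-0.0365 -0.0225 -0.0295 -0.0301  0.1497]
0.38 408 [-0.0361 -0.0221 -0.0291 -0.0292  0.1494]
0.39 395 [-0.0347 -0.0215 -0.0281 -0.0283  0.1496]
0.4 409 [-0.0343 -0.0208 -0.0276 -0.0274  0.1493]
0.41 419 [-0.0335 -0.0194 -0.0265 -0.0265  0.1493]
0.42 423 [-0.0327 -0.0185 -0.0256 -0.0255  0.1498]
0.43 416 [-0.0318 -0.0174 -0.0246 -0.0246  0.1491]
0.44 383 [-0.0304 -0.0171 -0.0238 -0.0237  0.1486]
0.45 361 [-0.0297 -0.0161 -0.0229 -0.0228  0.1487]
0.46 131 [-0.0289 -0.0111 -0.02   -0.0219  0.1516]
0.3701576326502469
```

Request:
servo_tool(
  series="1 0 0 1 0;1 0 0 2 0;1 0 0 3 0;1 0 0 4 0;1 0 0 4.6 0;1 0 0 5 0;1 0 0 5.3 0;1 0 0 5.5 0;1 0 0 5.5 0;1 0 0 5.5 0",
)

```text
time: 11.72
tool_pos: [0.4921, -0.0193, 0.0737]
ee_rot: [-3.142, 0.001, -3.054]
wrist_force: [1.1, 0.0, -1.2]
width: 0.011
```

Request:
servo_tool(
  series="1 0 0 0.2 0;1 0 0 0.4 0;1 0 0 0.4 0;1 0 0 0.4 0",
)

```text
time: 12.05
tool_pos: [0.4919, -0.0193, 0.0695]
ee_rot: [3.142, 0.0, -3.054]
wrist_force: [0.0, -0.4, -0.6]
width: 0.0108
```

Slightly above or on the notches; open.

Request:
servo_tool(
  series="1 0 0 0.1 0;1 0 0 0.1 0;-0.2 0 0 0.1 0;-0.2 0 0 0.1 0;-0.2 0 0 0.1 0;-0.2 0 0 0.1 0;-0.2 0 0 0.1 0;-0.2 0 0 0.1 0;-0.2 0 0 0.1 0;-0.2 0 0 0.1 0;-0.2 0 0 0.1 0;-0.2 0 0 -3 0;-0.2 0 0 -6 0;-0.2 0 0 -6 0;-0.2 0 0 -6 0;-0.2 0 0 -6 0",
)

```text
time: 13.38
tool_pos: [0.4915, -0.0192, 0.129]
ee_rot: [3.141, -0.001, -3.054]
wrist_force: [-0.5, -0.7, 0.3]
width: 0.0562
```

```bash
python3 -c "
from h import *
im,d,W,p=wrist();save('w5',im);np.savez('/tmp/w5',im=im,d=d,W=W,p=p)
o=robot.get_obs();print(o['time'],o['tool_pos'],o['ee_rot'],o['width'])
m=(d>0)&(W[...,2]>.06)&(W[...,2]<.115)&(W[...,0]<.6)&(W[...,0]>.33)&(abs(W[...,1]+.025)<.022)
P=W[m]
for x in np.arange(.36,.58,.01):
    s=P[abs(P[:,0]-x)<.004]
    if len(s)>9: print(round(x,3),len(s),np.round([s[:,1].min(),s[:,1].max(),(s[:,1].min()+s[:,1].max())/2, -.0284+(x-.3886)*.091,s[:,2].max()],4))
print(P[:,0].min())
i=im.astype(int);e=(d>0)&(W[...,1]<-.2)&(W[...,1]>-.34)&(W[...,2]>.10)&(W[...,0]>.45)&(W[...,0]<.62)&(W[...,2]<.155);print(e.sum())
"
```

```text
13.4333 [ 0.49097986 -0.01912404  0.12817498] [ 3.14094053e+00 -2.14454693e-03 -3.05438129e+00] 0.05656660137111315
0.37 17 [-0.0343 -0.0238 -0.0291 -0.0301  0.0923]
0.38 259 [-0.0367 -0.0069 -0.0218 -0.0292  0.0941]
0.39 595 [-0.047  -0.0072 -0.0271 -0.0283  0.0947]
0.4 217 [-0.0344 -0.0211 -0.0278 -0.0274  0.0935]
0.41 217 [-0.0336 -0.0203 -0.0269 -0.0265  0.094 ]
0.42 217 [-0.0327 -0.0193 -0.026  -0.0255  0.0933]
0.43 211 [-0.0319 -0.0184 -0.0251 -0.0246  0.0934]
0.44 202 [-0.031  -0.0174 -0.0242 -0.0237  0.0926]
0.45 200 [-0.0295 -0.0166 -0.023  -0.0228  0.0927]
0.46 329 [-0.0339 -0.0112 -0.0226 -0.0219  0.0975]
0.47 152 [-0.0337 -0.0125 -0.0231 -0.021   0.0968]
0.48 161 [-0.0263 -0.0143 -0.0203 -0.0201  0.0912]
0.49 159 [-0.0254 -0.0134 -0.0194 -0.0192  0.0914]
0.5 154 [-0.0246 -0.0125 -0.0186 -0.0183  0.0914]
0.51 142 [-0.0238 -0.0118 -0.0178 -0.0174  0.0915]
0.52 128 [-0.023  -0.0113 -0.0172 -0.0164  0.0912]
0.53 123 [-0.0214 -0.0103 -0.0159 -0.0155  0.0909]
0.54 403 [-0.0366 -0.0031 -0.0198 -0.0146  0.094 ]
0.55 138 [-0.0362 -0.0083 -0.0223 -0.0137  0.0937]
0.56 89 [-0.019  -0.0078 -0.0134 -0.0128  0.0904]
0.3727641887465465
3355
```

View pics/w5.png

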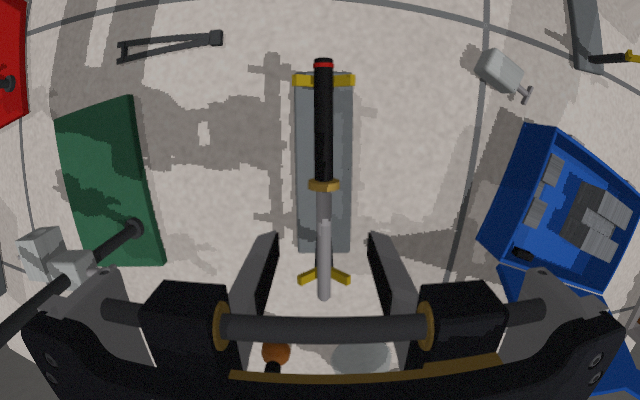

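```bash
python3 -c "
from h import *
go(.4381,-.0243,.068,185.2)"
```

```text
go [ 5.3  -0.06  6.03] turn -0.004 n>= 2
```

Request:
servo_tool(
  series="-0.2 3 0 0 0;-0.2 5.3 0 1 0;-0.2 5.3 0 4 0;-0.2 5.3 0 6.1 0;-0.2 5.3 0 6.1 0;-0.2 5.3 0 6.1 0;1 5.3 0 6.1 0;1 5.3 0 6.1 0;1 5.3 0 6.1 0;1 5.3 0 6.1 0;1 5.3 0 6.1 0;1 5.3 0 6.1 0;1 5.3 0 6.1 0;1 5.3 0 6.1 0;1 5.3 0 6.1 0;1 5.3 0 6.1 0;1 5.3 0 6.1 0",
)

```text
time: 14.85
tool_pos: [0.4392, -0.0235, 0.0687]
ee_rot: [3.141, 0.001, -3.054]
wrist_force: [-0.3, 2.1, 2.1]
width: 0.013
```

Run:
```python
from h import *
for n in('top','scene'):
    f=np.load(f'/tmp/{n}.npz');d=f['d'];W=world(n,d)
    for lo,hi in((.05,.16),(.16,.2),(.2,.25)):
        m=(d>0)&(W[...,2]>lo)&(W[...,2]<hi)&(W[...,1]<-.33)&(W[...,1]>-.55)&(W[...,0]>.2)&(W[...,0]<.5)
        P=W[m]
        if len(P):print(n,lo,len(P),P.mean(0),P.min(0),P.max(0))
# stand from wrist image w5: silver block
f=np.load('/tmp/w5.npz');W,d=f['W'],f['d']
e=(d>0)&(W[...,1]<-.2)&(W[...,1]>-.34)&(W[...,2]>.142)&(W[...,0]>.45)&(W[...,0]<.62)&(W[...,2]<.152)
P=W[e];print(len(P),P.min(0),P.max(0),cv2.minAreaRect((P[:,:2]*1000).astype(np.float32)))
```

```text
top 0.05 497 [ 0.35601763 -0.48960687  0.14175934] [ 0.33259508 -0.54551181  0.05353265] [ 0.37900371 -0.42537467  0.1593176 ]
top 0.16 36 [ 0.36414754 -0.46346441  0.18033708] [ 0.358694   -0.46947664  0.16027072] [ 0.37069476 -0.46077214  0.19983941]
top 0.2 64 [ 0.36422818 -0.46555227  0.22723227] [ 0.35873942 -0.47404819  0.20151185] [ 0.37084305 -0.46158087  0.24301113]
scene 0.05 1051 [ 0.36434434 -0.49746524  0.13386824] [ 0.33157493 -0.54957272  0.05004576] [ 0.3805945  -0.42724233  0.15980473]
scene 0.16 83 [ 0.36819698 -0.47190825  0.1805286 ] [ 0.36136823 -0.4767038   0.16043122] [ 0.37196106 -0.46378684  0.19931928]
scene 0.2 118 [ 0.36726227 -0.47138456  0.22422962] [ 0.35699684 -0.47687363  0.20048026] [ 0.37151616 -0.46414903  0.24133459]
1669 [ 0.51383931 -0.29689535  0.14200652] [ 0.56035292 -0.21160491  0.15194252] ((536.8776245117188, -254.22402954101562), (46.20298385620117, 85.0557861328125), 0.5990328788757324)
```

Run:
```python
from h import *
f=np.load('/tmp/w5.npz');W,d,im=f['W'],f['d'],f['im'].astype(int)
g=(d>0)&(im[...,1]>1.3*im[...,0])&(im[...,1]>1.1*im[...,2])&(abs(W[...,2]-.019)<.006)&(W[...,1]<-.1)&(W[...,1]>-.4)
P=W[g];print(len(P),cv2.minAreaRect((P[:,:2]*1000).astype(np.float32)))
e=(d>0)&(W[...,1]<-.255)&(W[...,1]>-.31)&(W[...,2]>.115)&(W[...,0]>.49)&(W[...,0]<.57)&(W[...,2]<.151)
P=W[e];a=np.deg2rad(10.6);q=P[:,:2]-[.518,-.280];u=q@[np.cos(a),np.sin(a)];v=q@[-np.sin(a),np.cos(a)]
t=P[:,2]>.143
print('top u',np.percentile(u[t],[1,99]),'v',np.percentile(v[t],[1,50,99]),'z',np.median(P[t,2]),'all u min',np.percentile(u,[.5,2]))
go(.35,-.30,.115,190.6)
```

```text
11574 ((507.70416259765625, -280.322509765625), (198.96925354003906, 130.97616577148438), 10.79608154296875)
top u [-0.00039673  0.03926694] v [-0.01666922  0.00510739  0.02006966] z 0.14742658634605527 all u min [-0.00063544 -0.00045202]
go [ 11.29 -26.76  -4.66] turn -0.098 n>= 8
```

Request:
servo_tool(
  series="1 0 0 -1.5 0;1 0 0 -3 0;1 0 0 -4.7 0;1 4 0 -4.7 0;1 8 0 -4.7 0;1 11.3 0 -4.7 0;1 11.3 -4 -4.7 -0.03;1 11.3 -8 -4.7 -0.06;1 11.3 -12 -4.7 -0.098;1 11.3 -16 -4.7 -0.098;1 11.3 -20 -4.7 -0.098;1 11.3 -24 -4.7 -0.098;1 11.3 -26.8 -4.7 -0.098;1 11.3 -26.8 -4.7 -0.098;1 11.3 -26.8 -4.7 -0.098;1 11.3 -26.8 -4.7 -0.098",
)

```text
time: 16.18
tool_pos: [0.353, -0.2962, 0.1145]
ee_rot: [-3.141, -0.006, -2.963]
wrist_force: [0.6, 0.3, -0.9]
width: 0.013
```

```bash
cat > chk.py <<'E'
from h import *
o=robot.get_obs();print(o['time'],o['tool_pos'],o['ee_rot'],o['width'],o['wrist_force'])
a=np.deg2rad(10.7);M=np.array([.5176,-.2791])
for n in('top','scene','wrist'):
    if n=='wrist': im,d,W,p=wrist()
    else: im,d=snapshot(n);W=world(n,d)
    save('p_'+n,im); q=W[...,:2]-M;u=q@[np.cos(a),np.sin(a)];v=q@[-np.sin(a),np.cos(a)];z=W[...,2]
    m=(d>0)&(z>.115)&(z<.16)&(abs(v)<.02)&(u>-.3)&(u<.045)
    print(n,'head u0',np.round(np.percentile(u[m&(u>-.02)],1) if (m&(u>-.02)).any() else 0,4))
    for c in np.arange(-.24,-.01,.01):
        s=m&(abs(u-c)<.005)
        if s.sum()>6: print('  u',round(c,3),s.sum(),'v',np.round([v[s].min(),v[s].max(),(v[s].min()+v[s].max())/2],4),'z',np.round([z[s].min(),z[s].max()],4),'umax',round(u[s].max(),4))
E
python3 chk.py
```

```text
16.1833 [ 0.35302678 -0.29619466  0.11451668] [-3.14065898 -0.00610649 -2.96318779] 0.013010124429440845 [ 0.64048344  0.2788918  -0.88209536]
top head u0 -0.0
  u -0.23 11 v [0.0092 0.0191 0.0142] z [0.1347 0.1423] umax -0.225
  u -0.22 20 v [0.0076 0.02   0.0138] z [0.1325 0.1419] umax -0.2151
  u -0.21 18 v [0.0083 0.0199 0.0141] z [0.1334 0.1414] umax -0.2054
  u -0.2 17 v [0.0088 0.0198 0.0143] z [0.1333 0.1418] umax -0.1965
  u -0.11 16 v [0.0099 0.0197 0.0148] z [0.1273 0.137 ] umax -0.1055
  u -0.1 18 v [0.0088 0.0197 0.0142] z [0.1277 0.1357] umax -0.0953
  u -0.09 19 v [0.0081 0.0198 0.014 ] z [0.1282 0.1357] umax -0.085
  u -0.08 18 v [0.0083 0.0194 0.0138] z [0.1251 0.1375] umax -0.0762
  u -0.07 20 v [0.0077 0.0192 0.0135] z [0.1259 0.1345] umax -0.0651
  u -0.06 17 v [0.0093 0.0196 0.0145] z [0.1262 0.1343] umax -0.0557
  u -0.05 18 v [0.0091 0.0191 0.0141] z [0.1261 0.1359] umax -0.0452
  u -0.04 13 v [0.0079 0.0193 0.0136] z [0.1252 0.1326] umax -0.0381
scene head u0 -0.0005
  u -0.17 30 v [-0.0065  0.0199  0.0067] z [0.125  0.1599] umax -0.165
  u -0.16 77 v [-0.0068
[... 1369 characters left out ...]
max -0.165
  u -0.16 394 v [0.0066 0.0198 0.0132] z [0.1324 0.1575] umax -0.155
  u -0.15 295 v [0.0074 0.0195 0.0134] z [0.1325 0.1391] umax -0.145
  u -0.14 409 v [0.0055 0.02   0.0128] z [0.1232 0.1431] umax -0.136
  u -0.13 158 v [0.0075 0.019  0.0133] z [0.1309 0.1373] umax -0.125
  u -0.12 78 v [0.0074 0.0191 0.0133] z [0.1298 0.1362] umax -0.1194
  u -0.1 21 v [0.009  0.0165 0.0128] z [0.1333 0.1356] umax -0.095
  u -0.09 146 v [0.0074 0.018  0.0127] z [0.1305 0.1356] umax -0.085
  u -0.08 138 v [0.0073 0.0181 0.0127] z [0.1296 0.1353] umax -0.0751
  u -0.07 126 v [0.0077 0.0182 0.0129] z [0.1294 0.1346] umax -0.0651
  u -0.06 44 v [0.0076 0.0182 0.0129] z [0.1295 0.1342] umax -0.0594
```

Request:
servo_tool(
  series="1 0 -0.6 -0.1 -0.006;1 0 -1.3 -0.2 -0.006;1 0 -1.3 -0.2 -0.006;1 0 -1.3 -0.2 -0.006;1 0 -1.3 -0.2 -0.006",
)

```text
time: 16.75
tool_pos: [0.3597, -0.3064, 0.1174]
ee_rot: [-3.136, -0.009, -2.964]
wrist_force: [0.1, -0.6, -1.9]
width: 0.0129
```

```bash
python3 chk.py | grep -E "^[0-9]|head|u -0.0[4-9]|u -0.2|u -0.1 "; python3 -c "
import cv2
a=cv2.imread('pics/p_scene.png')[180:310,220:350];b=cv2.imread('pics/p_top.png')[150:280,340:470]
cv2.imwrite('pics/pre.png',cv2.hconcat([cv2.resize(a,(400,400),interpolation=2),cv2.resize(b,(400,400),interpolation=2)]))"
```

```text
16.75 [ 0.359729   -0.30637264  0.11743442] [-3.13596928 -0.00886573 -2.96374004] 0.012938298317324883 [ 0.07421873 -0.64575468 -1.9086303 ]
top head u0 0.0003
  u -0.22 24 v [-0.0026  0.0112  0.0043] z [0.1306 0.1451] umax -0.2154
  u -0.21 25 v [-0.0028  0.0107  0.0039] z [0.1337 0.1441] umax -0.2051
  u -0.2 24 v [-0.0031  0.0106  0.0038] z [0.1322 0.1439] umax -0.1952
  u -0.1 19 v [-0.0022  0.0083  0.0031] z [0.1295 0.1414] umax -0.0954
  u -0.09 19 v [-0.0034  0.0084  0.0025] z [0.1285 0.1392] umax -0.0853
  u -0.08 20 v [-0.0033  0.0079  0.0023] z [0.1276 0.1395] umax -0.0752
  u -0.07 18 v [-0.0031  0.008   0.0025] z [0.1293 0.1383] umax -0.065
  u -0.06 18 v [-0.0034  0.0078  0.0022] z [0.1274 0.1378] umax -0.0552
  u -0.05 18 v [-0.0031  0.0077  0.0023] z [0.1284 0.1359] umax -0.045
  u -0.04 17 v [-0.0036  0.0082  0.0023] z [0.1265 0.1362] umax -0.0355
scene head u0 -0.0004
  u -0.1 20 v [-0.0048  0.0057  0.0004] z [0.1307 0.1395] umax -0.0952
  u -0.09 20 v [-0.0054  0.0046 -0.0004] z [0.1279 0.1378] umax -0.0855
  u -0.08 22 v [-0.0062  0.0055 -0.0003] z [0.1278 0.1371] 
[... 193 characters left out ...]
001] z [0.1278 0.1361] umax -0.0461
  u -0.04 24 v [-0.0062  0.0064  0.0001] z [0.1233 0.1365] umax -0.0355
wrist head u0 0
  u -0.23 148 v [-0.0041  0.0093  0.0026] z [0.1319 0.1438] umax -0.225
  u -0.22 533 v [-0.0048  0.0099  0.0025] z [0.1345 0.1444] umax -0.215
  u -0.21 493 v [-0.0045  0.0093  0.0024] z [0.1356 0.1437] umax -0.205
  u -0.2 460 v [-0.0041  0.0088  0.0023] z [0.1365 0.1429] umax -0.195
  u -0.09 108 v [-0.0041  0.0064  0.0011] z [0.1318 0.1381] umax -0.0851
  u -0.08 142 v [-0.0043  0.0064  0.0011] z [0.132  0.1375] umax -0.075
  u -0.07 127 v [-0.0038  0.0065  0.0013] z [0.1317 0.1373] umax -0.0653
  u -0.06 96 v [-0.0041  0.0066  0.0013] z [0.1313 0.1367] umax -0.0552
```

View pics/pre.png

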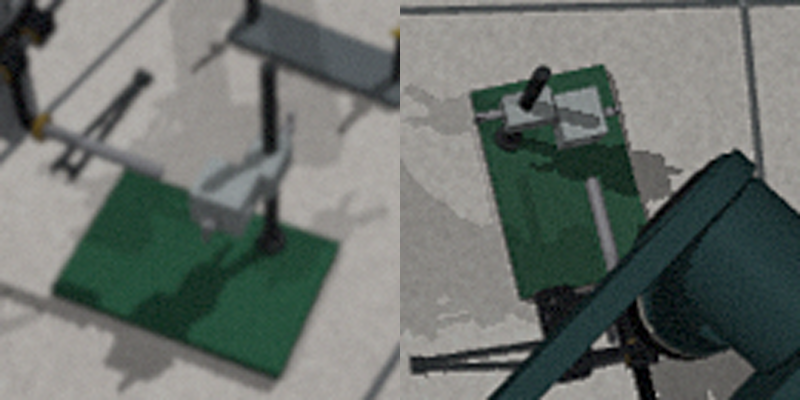

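Run:
```python
from h import *
a=np.deg2rad(10.7);M=np.array([.5176,-.2791]);o=robot.get_obs();print(o['tool_pos'],o['ee_rot'])
for n in('top','scene'):
    f=np.load(f'/tmp/{n}.npz');d=f['d'];W=world(n,d);q=W[...,:2]-M;u=q@[np.cos(a),np.sin(a)];v=q@[-np.sin(a),np.cos(a)];z=W[...,2]
    for c in (.005,.012,.02,.028,.035):
        m=(d>0)&(z>.141)&(z<.153)&(abs(v)<.03)&(abs(u-c)<.004)
        print(n,c,m.sum(),np.round(np.sort(v[m])[[0,1,-2,-1]],4),np.median(z[m]).round(4))
```

```text
[ 0.35954694 -0.30631468  0.11730236] [-3.13614344 -0.00897487 -2.96390588]
top 0.005 44 [-0.0171 -0.0164  0.0183  0.0192] 0.1476
top 0.012 44 [-0.016  -0.0151  0.0186  0.0188] 0.1476
top 0.02 45 [-0.0167 -0.0164  0.0262  0.0287] 0.1467
top 0.028 55 [-0.0174 -0.0167  0.0284  0.03  ] 0.1463
top 0.035 57 [-0.0172 -0.0162  0.0284  0.0287] 0.1467
scene 0.005 53 [-0.0195 -0.0191  0.0164  0.0184] 0.1469
scene 0.012 49 [-0.0192 -0.0191  0.016   0.0162] 0.1476
scene 0.02 55 [-0.0189 -0.0188  0.0219  0.0267] 0.1474
scene 0.028 65 [-0.0184 -0.0184  0.0289  0.0298] 0.1465
scene 0.035 70 [-0.019  -0.0187  0.0286  0.0299] 0.1471
```

Request:
servo_tool(
  series="1 0 -0.2 0 -0.008;1 0 -0.2 0 -0.008;1 0 -0.2 0 -0.008;1 -1 -0.2 0 -0.008;1 -2 -0.2 0 -0.008;1 -2.8 -0.2 0 -0.008;1 -3.4 -0.2 0 -0.008;1 -4 -0.2 0 -0.008;1 -4.5 -0.2 0 -0.008;1 -5 -0.2 0 -0.008;1 -5.5 -0.2 0 -0.008;1 -6 -0.2 0 -0.008;1 -6 -0.2 0 -0.008",
)

```text
time: 17.98
tool_pos: [0.4198, -0.2976, 0.1168]
ee_rot: [-3.136, -0.009, -2.955]
wrist_force: [-1.0, 1.2, -1.1]
width: 0.0132
```

Request:
servo_tool(
  series="1 -0.7 0 0 0;1 -1.4 0 0 0;1 -2.1 0 0.05 0;1 -2.8 0 0.1 0;1 -3.5 0 0.1 0;1 -4.2 0 0.15 0;1 -4.9 0 0.2 0;1 -5.5 0 0.2 0;1 -6 0 0.2 0;1 -6 0 0.2 0",
)

```text
time: 18.82
tool_pos: [0.479, -0.2865, 0.1143]
ee_rot: [-3.136, -0.008, -2.955]
wrist_force: [0.2, 0.1, -2.1]
width: 0.0126
```

Free so far. The last stretch slowly until contact.

Request:
servo_tool(
  series="1 -0.3 0 0 0;1 -0.6 0 0.05 0;1 -0.8 0 0.05 0;1 -1 0 0.05 0;1 -1.1 0 0.05 0;1 -1.2 0 0.05 0;1 -1.2 0 0.05 0",
)

```text
time: 19.4
tool_pos: [0.4895, -0.2846, 0.1137]
ee_rot: [-3.136, -0.01, -2.956]
wrist_force: [-1.3, -0.5, -0.2]
width: 0.0133
```

```bash
sed -i "s/m=(d>0)&(z>.115)&(z<.16)&(abs(v)<.02)&(u>-.3)&(u<.045)/m=(d>0)\&(z>.10)\&(z<.16)\&(abs(v)<.02)\&(u>-.3)\&(u<.12)/" chk.py
cat >> chk.py <<'E'
    r=im.astype(int); br=(d>0)&(r[...,0]>1.5*r[...,2])&(r[...,0]>60)&(abs(v)<.016)&(z>.11)&(z<.15)&(u<.01)&(u>-.03)
    if br.sum(): print('  brass',br.sum(),np.round([u[br].min(),np.median(u[br]),u[br].max(),z[br].max()],4))
    t=m&(u>.055)&(abs(v)<.012)
    if t.sum(): print('  beyond',t.sum(),np.round([u[t].max(),np.median(v[t]),z[t].max()],4))
E
python3 chk.py | grep -v "  u "
```

```text
19.4 [ 0.4895364  -0.28458756  0.11367696] [-3.13603249 -0.00959016 -2.95602411] 0.013269396462987523 [-1.29200174 -0.46991524 -0.17959765]
top head u0 -0.0193
  beyond 56 [0.0997 0.0025 0.1353]
scene head u0 -0.0195
  brass 1 [-0.0068 -0.0068 -0.0068  0.1389]
  beyond 99 [ 0.0988 -0.0036  0.1348]
wrist head u0 -0.0194
  brass 333 [-0.0071 -0.0054  0.0062  0.1416]
  beyond 231 [ 0.076  -0.0007  0.1338]
```

Request:
servo_tool(
  series="1 -0.1 0 0 0;1 -0.2 0 0 0;1 -0.2 0 0 0",
)

```text
time: 19.8
tool_pos: [0.4897, -0.2845, 0.1133]
ee_rot: [-3.137, -0.014, -2.957]
wrist_force: [-5.9, -1.5, 0.3]
width: 0.0132
```

Request:
servo_tool(
  series="1 -0.1 0 0.05 0;1 -0.1 0 0.1 0;-0.2 -0.1 0 0.1 0;-0.2 -0.1 0 0.1 0;-0.2 -0.1 0 0.1 0;-0.2 -0.1 0 0.1 0;-0.2 -0.1 0 0.1 0;-0.2 -0.1 0 0.1 0;-0.2 -0.1 0 0.1 0;-0.2 -0.1 0 0.1 0;-0.2 -0.1 0 -1 0;-0.2 -0.1 0 -3 0;-0.2 -0.1 0 -6 0;-0.2 2 0 -10 0;-0.2 5 0 -12 0;-0.2 8 0 -13 0;-0.2 8 0 -13 0;-0.2 8 0 -13 0",
)

```text
time: 21.3
tool_pos: [0.4139, -0.2987, 0.2469]
ee_rot: [-3.133, -0.006, -2.958]
wrist_force: [-0.2, 1.0, -0.4]
width: 0.0562
```

```bash
python3 chk.py
python3 - <<'E'
from h import *
import cv2
a=cv2.imread('pics/p_scene.png');b=cv2.imread('pics/p_wrist.png')
cv2.imwrite('pics/fin.png',cv2.vconcat([cv2.resize(a,(480,300)),cv2.resize(b,(480,300))]))
im=a[...,::-1].astype(int);d=snapshot('scene')[1];W=world('scene',d)
al=np.deg2rad(-14.1);q=W[...,:2]-[.489,.295];X=q[...,0]*np.cos(al)+q[...,1]*np.sin(al);Z=W[...,2]
m=(d>0)&(im[...,2]>1.8*im[...,0])&(Z>.085)&(Z<.185)&(abs(X-.1)<.08)&(abs(q[...,1])<.2)
k=np.polyfit(Z[m],X[m],1);print(m.sum(),'lid',np.pi/2+np.arctan(k[0]))
E
```

```text
21.3 [ 0.41393649 -0.2986503   0.24687861] [-3.13252017 -0.00570313 -2.95781769] 0.05624654772521299 [-0.1616369   0.97969127 -0.43787334]
top head u0 -0.0179
  u -0.03 20 v [-0.0063  0.0078  0.0007] z [0.1292 0.1362] umax -0.0253
  u -0.02 22 v [-0.005   0.0072  0.0011] z [0.128  0.1386] umax -0.0151
  brass 18 [-0.0062 -0.0038 -0.0003  0.142 ]
  beyond 74 [0.0991 0.002  0.1384]
scene head u0 -0.0176
  u -0.09 24 v [-0.0085  0.002  -0.0033] z [0.1257 0.1361] umax -0.0857
  u -0.08 23 v [-0.0087  0.0023 -0.0032] z [0.1258 0.1379] umax -0.0751
  u -0.07 24 v [-0.0096  0.0027 -0.0035] z [0.128  0.1356] umax -0.0651
  u -0.06 25 v [-0.0078  0.003  -0.0024] z [0.1244 0.135 ] umax -0.0552
  u -0.05 24 v [-0.0083  0.0028 -0.0028] z [0.1239 0.1354] umax -0.0452
  u -0.04 24 v [-0.0086  0.0038 -0.0024] z [0.1245 0.1364] umax -0.0353
  u -0.03 25 v [-0.0088  0.0057 -0.0016] z [0.1263 0.1358] umax -0.0258
  u -0.02 24 v [-0.0081  0.0016 -0.0033] z [0.1259 0.1363] umax -0.0154
  beyond 98 [ 0.0992 -0.0039  0.136 ]
wrist head u0 -0.0187
  u -0.1 38 v [-0.0073  0.0057 -0.0008] z [0.1238 0.1348] umax -0.0951
  u -0.09 144 v [-0.0083  0.0058 -0.0013] z [0.1233 0.1362] umax -0.085
  u -0.08 126 v [-0.0073  0.0058 -0.0008] z [0.1294 0.1357] umax -0.075
  u -0.07 119 v [-0.0074  0.0049 -0.0013] z [0.1286 0.1359] umax -0.065
  u -0.06 118 v [-0.0075  0.0049 -0.0013] z [0.1294 0.1366] umax -0.055
  u -0.05 112 v [-0.0076  0.005  -0.0013] z [0.1282 0.1355] umax -0.0451
  u -0.04 113 v [-0.0076  0.005  -0.0013] z [0.1285 0.136 ] umax -0.035
  u -0.03 99 v [-0.0078  0.0051 -0.0013] z [0.1281 0.1355] umax -0.0251
  u -0.02 108 v [-0.0078  0.0052 -0.0013] z [0.1288 0.1354] umax -0.0151
  brass 153 [-0.0081 -0.0056  0.0042  0.1401]
  beyond 66 [ 0.1003 -0.0002  0.135 ]
550 lid 1.9311054447910632
```

View pics/fin.png

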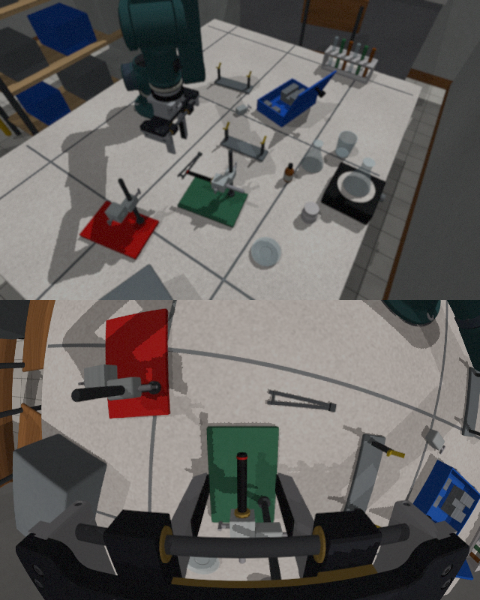

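```bash
python3 -c "
from bench import robot
print(robot.close_job(),robot.get_obs()['time'])"
```

```text
the job is handed in; nothing more can be done
the job is handed in; nothing more can be done
```

The job is done and handed in, with the arm's clock at about 21 s of the 72 s. No verdict was reported.

- **Lid:** I gripped the knob, followed the hinge arc to about 1.77 rad and let go. It then measured 1.86 rad, and 1.93 rad in the last check. The two camera readings differ by 0.07 rad, but both are above 1.8.
- **Rest:** I laid the rod in the farther grey rest and let go. It lay level with its axis at about 86 mm, within about 1 mm of the notch line, with the collar within about 1 mm of the middle.
- **Clamp head:** I gripped the rod again by its handle and pushed it through the green stand's hole until the collar touched (about 6 N), then released it and moved the arm clear.

In the last check the collar front was about 1 mm from the clamp head's face and the tip about 99 mm past it. The axis was at about 128 mm, level, against 130 mm for the hole. Sideways it read +1 to −3 mm depending on the camera, in line with the 1–2 mm offset the top and scene cameras showed on the clamp head itself. The gripper was touching nothing.

In the final picture the bystanders look undisturbed, but I did not measure their positions. None of my checks failed.

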